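Put away the carver's wedges

TASK

Let the propped stone slab down flat by drawing the long wedge straight back out from under its front edge (do not lift the slab), and gather the three wooden wedges into the caddy, each resting on its flat underside in the bay cut to its length. The flat packing block and the stepped block are not wedges: leave them where they lie.

Things in the scene. Friction and masses are not known exactly. Their poses are not given: they have to be found in the camera images.
- wedge_long: wooden wedge 110 mm long (x), 28 wide (y, upright sides); top slopes from 30 mm high at the thick end to 4 at the thin end. Origin: centre of the underside; +x to the THIN end. Starts with its thin half under the slab's raised front edge, thick half (about 60 mm) out towards the robot; friction holds it: pull about 5 to 15 N along its -x for 65 mm until free; the slab sinks as it comes. 50 g
- wedge_mid: wooden wedge 80 mm long (x), 28 wide (y, upright sides); top slopes from 30 mm high at the thick end to 4 at the thin end. Origin: centre of the underside; +x to the THIN end. Loose on the bench, any yaw. 36 g
- wedge_short: wooden wedge 50 mm long (x), 28 wide (y, upright sides); top slopes from 30 mm high at the thick end to 4 at the thin end. Origin: centre of the underside; +x to the THIN end. Loose on the bench, any yaw. 25 g
- packer: look-alike, not a wedge: flat wooden packing block 74 x 38 mm, 18 mm high all along. Origin: centre of the underside, x along it. Loose; stays where it is
- step_block: look-alike, not a wedge: wooden block 56 x 28 mm with two level steps, 28 mm high on its -x half and 12 mm on its +x half. Origin: centre of the underside, x along it. Loose; stays where it is
- bay_long: the longest of three fixed bays in the caddy (side by side 73 mm apart, any order): wooden frame 142 x 72 mm outside with a dark recess 126 mm long (x), 44 wide (y). Origin: centre of its underside, 6 mm above the bench; recess floor 3 mm, frame top 8 mm above the origin (rim 5 mm)
- bay_mid: the middle-length of three fixed bays in the caddy (side by side 73 mm apart, any order): wooden frame 142 x 72 mm outside with a dark recess 96 mm long (x), 44 wide (y). Origin: centre of its underside, 6 mm above the bench; recess floor 3 mm, frame top 8 mm above the origin (rim 5 mm)
- bay_short: the shortest of three fixed bays in the caddy (side by side 73 mm apart, any order): wooden frame 142 x 72 mm outside with a dark recess 66 mm long (x), 44 wide (y). Origin: centre of its underside, 6 mm above the bench; recess floor 3 mm, frame top 8 mm above the origin (rim 5 mm)
- slab (a joint): angle (rad) of the stone carving slab, 160 x 200 x 18 mm, about 1.5 kg, hinged to the bench along its far edge: 0 is flat on the bench, about 0.09 propped on the wedge; grows as its front edge (towards the robot) rises. It falls freely when nothing holds it up
Things that resemble listed ones, but are neither listed nor needed, are in the scene too. Leave any green or red look-alike of the wedge_long alone. What is shaped like the wedge_short but yellow is not meant.

How it is judged (in metres and radians):
At the end, for the whole second after the job is handed in: Slab flat (below 0.015 rad); each wedge at rest on its underside on the floor of the bay of its own length: centre within 13 mm of the bay centre in x and in y, origin 0 to 6 mm above the bay origin, tilt below 0.08 rad, along the bay within 0.3 rad, either way round (value of joint slab below 0.015 rad and x of wedge_long in the frame of bay_long between -0.013 and 0.013 m and y of wedge_long in the frame of bay_long between -0.013 and 0.013 m and z of wedge_long in the frame of bay_long between 0 and 0.006 m and angle between each of wedge_long, wedge_mid, wedge_short's own z axis and vertical below 0.08 rad and angle between the x axis of wedge_long and the x axis of bay_long, either way round below 0.3 rad and linear speed of each of wedge_long, wedge_mid, wedge_short below 0.02 m/s and x of wedge_mid in the frame of bay_mid between -0.013 and 0.013 m and y of wedge_mid in the frame of bay_mid between -0.013 and 0.013 m and z of wedge_mid in the frame of bay_mid between 0 and 0.006 m and angle between the x axis of wedge_mid and the x axis of bay_mid, either way round below 0.3 rad and x of wedge_short in the frame of bay_short between -0.013 and 0.013 m and y of wedge_short in the frame of bay_short between -0.013 and 0.013 m and z of wedge_short in the frame of bay_short between 0 and 0.006 m and angle between the x axis of wedge_short and the x axis of bay_short, either way round below 0.3 rad); the robot touches nothing.
It fails at once if the slab is lifted (joint above 0.15 rad) (value of joint slab above 0.15 rad).
It fails at once if the flat packing block is moved by more than 20 mm (distance of packer from where it was at the start of the episode above 0.02 m).
It fails at once if the stepped block is moved by more than 20 mm (distance of step_block from where it was at the start of the episode above 0.02 m).
It also fails if it takes over 96 s, if anything falls off the work surface, if the arm or the gripper's body presses on something with over 40 N, if the wrist force passes 120 N, or if a joint passes its speed limit or range.

ROBOT

A 6-joint arm with a two-finger parallel gripper is mounted at the origin on the work surface. World frame = base frame: x ahead of the robot, y to its left, z up, the work surface at z = 0. Lengths are in mm, angles in rad, forces in N, time in s.
With the tool pointing down it reaches from about 300 to 775 mm from the base axis. Payload 14.6 kg.
Tool frame: the origin (TCP) lies between the finger pads; the fingertips stand manip.tip_reach ahead of it and the grasp point (between the pads) lies 5 mm behind it (manip.tip_reach is the distance from the TCP to the fingertips, in mm); z points along the fingers, y is the line along which they close (so a half turn about z gives the same grasp; the last joint's range is limited). The gripper opens to 94 mm and grips with 3 to 60 N. Pads are 16 mm wide; open, the fingers measure 119 mm over their backs; the gripper's body (75 mm by 177 mm) begins 78 mm behind the grasp point.
Start: joints at [-1.173, 0.3, 1.521, -0, 1.321, -0.067], TCP at [246.526, -491.644, 219.446] pointing down, gripper open.
Joint ranges: [-3.03, 3.03], [-0.79, 2.21], [0.23, 2.52], [-1.04, 4.18], [0, 3.07], [-2.55, 2.55]. Speed limits (rad/s): [2.22, 2.22, 2.57, 3.14, 3.14, 3.14].

INTERFACE

Orientations are given as [roll, pitch, yaw] about the fixed x, y, z axes, in that order (R = Rz(yaw) Ry(pitch) Rx(roll)).
In Python, from cell import manip gives the robot as it stands. The module is installed in compiled form; this text tells all that it offers.
- The arm moves only by the shell command python3 -m creep 'ROWS' [FORCE]. ROWS is JSON, a list of rows, each a list of 3 entries, a list of its own where there are three numbers: the opening, from -1 (shut) to 1 (fully open), then the shift along the tool's x, y, z in cm, then the turn about the tool's z in units of 5 degrees (1.0 is 5 degrees). In form: [[grip, [tx, ty, tz], roll], ...]. A call has 1 to 12 rows; each row is the pose to reach, as a shift and turn from the pose commanded when the call began, along the tool's axes at that moment; what a row does not reach only later rows make up. A row lasts 1/10 s, in which the tool goes at most 50 mm and 8.59 degrees, less where a joint would pass 70% of its speed; a pose out of reach is approached as far as the arm can. A call with a gripper value outside its range is refused whole. The fingers move at their own pace and stop on an object; FORCE is the grip in N (left out, the last holds). Time passes only in rows, so rows that repeat a pose let the fingers close. It gives the time, the measured TCP pose, the force, the opening and the grip force at its end, in the units of the state.
- manip.read_state(): the state, without advancing time (a new reading comes with each control period).
- manip.camera(name): name is "scene" or "top" or "wrist"; returns the picture (480x640x3 uint8, red, green, blue); there is no depth.
- manip.camera_params(name): a dict with "fovy" (degrees; the focal length in pixels is half the picture's height over the tangent of half this angle, whatever the lens; pixels are square), "cx", "cy" (the principal point, pixels), "k1" (the pictures are not rectified: a ray, as slopes to the right and down, at radius r is drawn at 1 + k1 r^2 times it, then the intrinsics apply), "origin" and "attitude" of the camera in the world. Camera axes: x right, y down, z forward; pixel columns grow to the right and rows downward; lengths in mm; the calibration is good to about 2 mm. A picture is of the moment at which its call begins: read the wrist's pose just before it. camera_params takes no time and is no camera call; for the wrist camera it gives the pose at the moment of the call.
- manip.sign_off(): hands the job in; it is judged then, once.
The state is a dict: "clock": time; "joints": joint angles; "qd": joint speeds; "effort": joint torques, N m; "eef_pos": TCP position; "eef_rot": TCP orientation; "wrist_force": force on the tool from outside, world axes, zero at the start; "moment": the same for the moment, N m; "finger_gap": finger opening in mm; "finger_force": force on a finger pad.
Only numpy, scipy, OpenCV 4.12 (cv2) and the standard library are available. Lean on these libraries where they do the work, as an engineer would, in place of code of your own. Each camera call takes 0.05 s, during which the arm holds its last target. There are 200 camera calls.

## Working session

There is one attempt and no reset: what is moved stays moved. The work goes in short steps, Python scripts to look and compute and a shell command to move; the robot and the scene stay as the last step left them, time stands still between calls to the robot, and variables do not carry over. Pictures are saved under pics/ and viewed, at most 14 in all, crops included, and the job is handed in when it is done.

```bash
mkdir -p pics
cat > h.py <<'E'
import numpy as np, cv2
from cell import manip
from scipy.spatial.transform import Rotation as R
def rot(a):
    a=np.array(a,float)
    return a if a.shape==(3,3) else R.from_euler('xyz',a).as_matrix()
def K(p):
    f=240/np.tan(np.radians(p['fovy'])/2); return f
def ray(p,uv):
    f=K(p); uv=np.atleast_2d(uv).astype(float)
    d=(uv-[p['cx'],p['cy']])/f; s=d.copy()
    for _ in range(20): s=d/(1+p['k1']*(s**2).sum(1,keepdims=True))
    return np.c_[s,np.ones(len(s))]@rot(p['attitude']).T
def onplane(p,uv,z):
    r=ray(p,uv); o=np.array(p['origin']); return o+r*((z-o[2])/r[:,2:3])
def proj(p,X):
    c=(np.atleast_2d(X)-p['origin'])@rot(p['attitude']); s=c[:,:2]/c[:,2:]
    s=s*(1+p['k1']*(s**2).sum(1,keepdims=True)); return s*K(p)+[p['cx'],p['cy']]
def save(im,n): cv2.imwrite('pics/'+n,im[:,:,::-1])
E
python3 - <<'E'
from h import *
for n in ('top','scene'):
    p=manip.camera_params(n); print(n,p); im=manip.camera(n); np.save(n+'.npy',im); save(im,n+'0.png')
print(manip.read_state(), manip.tip_reach, manip.camera_params('wrist'))
E
```

```text
top {'fovy': 56.91025904145744, 'cx': 314.35914780703894, 'cy': 230.59981982352335, 'k1': -0.010616538478026521, 'origin': array([373.1652668 ,   3.18515996, 884.88594538]), 'attitude': array([-2.98695468e+00,  1.61305287e-03, -1.57629260e+00])}
scene {'fovy': 55.71600084083811, 'cx': 318.8604478312935, 'cy': 241.31611311785468, 'k1': 0.025066266996945, 'origin': array([1164.62235633, -522.18156398,  613.93698499]), 'attitude': array([-2.17961119, -0.00866828,  0.90260518])}
{'clock': 0.1, 'joints': array([-1.17258618e+00,  3.00405630e-01,  1.52149008e+00, -4.78684632e-05,
        1.32073087e+00, -6.66010762e-02]), 'qd': array([ 6.47583794e-05, -2.22222871e-03, -2.49724455e-03, -9.01310663e-04,
       -1.43964809e-03, -4.72236431e-04]), 'effort': array([ 1.08322183e-03, -5.32642686e+01, -3.53283691e+01,  7.09553668e-02,
        2.34595587e-02, -5.44158945e-05]), 'eef_pos': array([ 246.44099118, -491.45346476,  218.96073901]), 'eef_rot': array([-3.14055793e+00, -2.25452372e-05,  4.64823078e-01]), 'wrist_force': array([-0.28554473, -0.50101625,  0.11956811]), 'moment': array([-0.00743162,  0.01096618,  0.01520029]), 'finger_force': 0.0, 'finger_gap': 94.04526966936338} 14.0 {'fovy': 66.74759928857827, 'cx': 319.65132091960146, 'cy': 247.5642543902804, 'k1': -0.014127886690853707, 'origin': array([ 316.7292378 , -455.31971178,  383.12928664]), 'attitude': array([ 2.86079560e+00,  5.67282530e-04, -1.10640033e+00])}
```

View pics/top0.png

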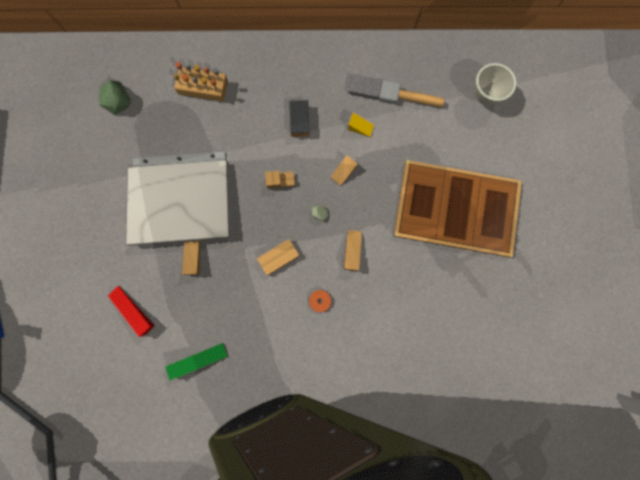

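View pics/scene0.png

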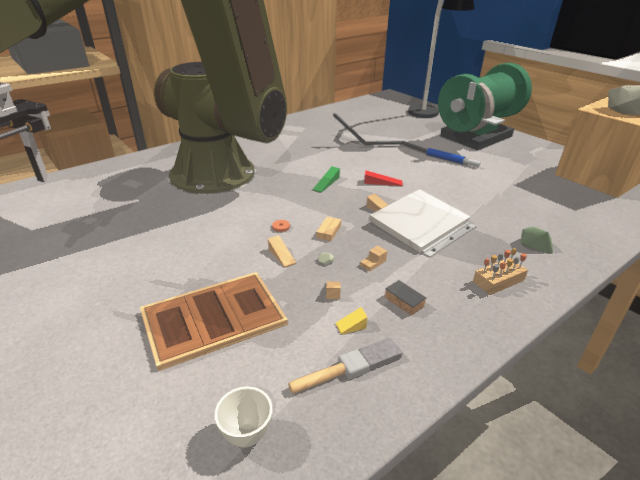

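Top view: the long wedge sticks out of the slab at (191,258). Wooden candidates are (353,250), which looks like the mid wedge, (278,256) the packer, (343,170) the short wedge, (280,179) the step block, and (361,125) yellow, not meant. The bays are at (423,202), (459,208) and (494,215). I'll confirm in an enlarged crop and measure.

Run:
```python
from h import *
t=np.load('top.npy'); s=np.load('scene.npy'); p=manip.camera_params('top')
a=cv2.resize(t[140:290,120:380],(780,450)[:2],interpolation=cv2.INTER_CUBIC)
save(a,'crop_top.png')
save(cv2.resize(s[170:320,240:440],(800,600),interpolation=cv2.INTER_CUBIC),'crop_scene.png')
hsv=cv2.cvtColor(t,cv2.COLOR_RGB2HSV)
m=((hsv[...,1]>90)&(hsv[...,0]>7)&(hsv[...,0]<24)).astype(np.uint8)
m[:130]=0;m[290:]=0
n,l,st,c=cv2.connectedComponentsWithStats(m)
for i in range(1,n):
    if st[i,4]<100: continue
    cs,_=cv2.findContours((l==i).astype(np.uint8),0,1)
    q=max(cs,key=cv2.contourArea)[:,0]
    for z in (0,25):
        r=cv2.minAreaRect(onplane(p,q,z)[:,:2].astype(np.float32))
        print(c[i].round(),z,np.round(r[0],1),np.round(r[1],1),round(r[2],1))
# dark recesses
v=hsv[...,2]
for (u,w) in ((423,202),(459,208),(494,215)): print(t[w,u],hsv[w,u])
print(hsv[190,440], hsv[240,459])
d=((v<95)&(hsv[...,1]>90)).astype(np.uint8); d[:150]=0; d[262:]=0; d[:,:395]=0; d[:,525:]=0
n,l,st,c=cv2.connectedComponentsWithStats(d)
for i in range(1,n):
    if st[i,4]<100: continue
    cs,_=cv2.findContours((l==i).astype(np.uint8),0,1)
    r=cv2.minAreaRect(onplane(p,max(cs,key=cv2.contourArea)[:,0],14)[:,:2].astype(np.float32))
    print('rec',c[i].round(),np.round(r[0],1),np.round(r[1],1),round(r[2],1))
```

```text
[344. 170.] 0 [637.5 -57.3] [32.  59.1] 51.8
[344. 170.] 25 [630.  -55.6] [31.  57.4] 51.8
[458. 208.] 0 [ 557.  -289.6] [242.7 163. ] 79.1
[458. 208.] 25 [ 551.8 -281.3] [235.9 158.4] 79.1
[279. 179.] 0 [619.2  75.2] [60.1 34. ] 89.7
[279. 179.] 25 [612.2  73.1] [58.4 33. ] 89.7
[353. 250.] 0 [471.4 -73. ] [31.  80.5] 84.0
[353. 250.] 25 [468.6 -70.9] [30.2 78.2] 84.0
[191. 258.] 0 [458.  252.6] [67.1 34. ] 2.0
[191. 258.] 25 [455.6 245.5] [65.2 33.1] 2.0
[278. 257.] 0 [458.6  77.1] [41.5 76.9] 31.4
[278. 257.] 25 [456.2  75. ] [40.4 74.7] 31.4
[74 41 22] [ 11 179  74]
[72 41 19] [ 12 188  72]
[78 45 28] [ 10 163  78]
[ 13 174 126] [ 14 178 126]
rec [458. 208.] [ 554.7 -284.8] [ 43. 124.] 79.2
rec [422. 201.] [ 569.2 -213.3] [43.4 64.5] 78.8
rec [494. 214.] [ 541.  -356.4] [42.1 93.6] 79.0
```

View pics/crop_top.png

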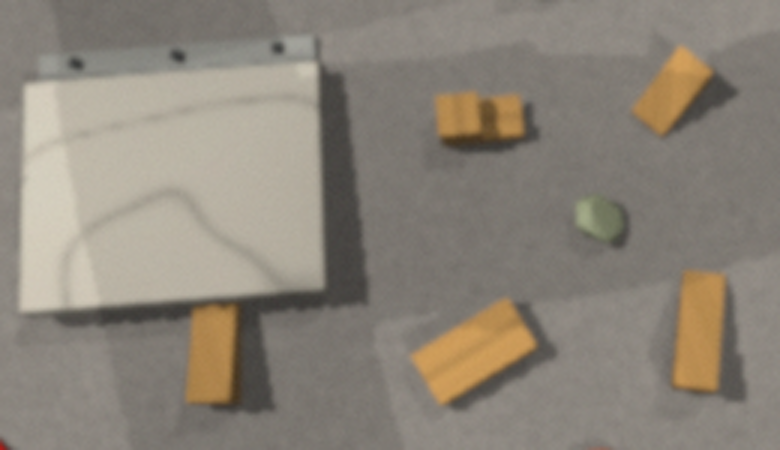

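View pics/crop_scene.png

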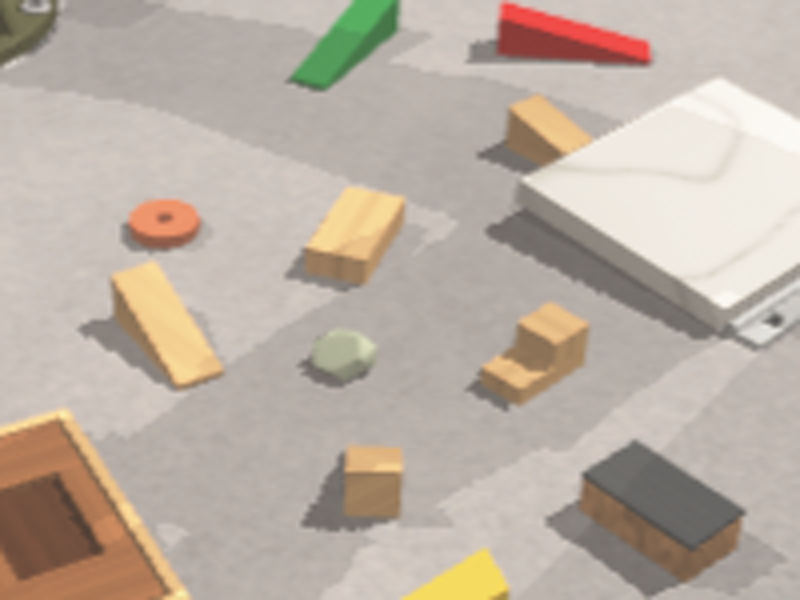

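The crops confirm it. Wedge_long is under the slab, thick end towards the robot. Wedge_mid is at top (353,250), an even slope, thick end towards the robot. Wedge_short is at (343,170), wood-coloured, thick end far from the robot. (278,256) is level and wider, so it is the packer; (280,179) has two steps, so it is the step block; the yellow wedge is not meant. Recess lengths of 124, 94 and 65 mm give the bays: long in the middle, mid on the right, short on the left, yaw about -11°.

```bash
cat >> h.py <<'E'
def go(x,y,z,yawdeg):
    s=manip.read_state(); d=rot(s['eef_rot']).T@(np.array([x,y,z])-s['eef_pos'])
    yaw=np.degrees(s['eef_rot'][2]); dy=(yaw-yawdeg+180)%360-180
    print('shift cm',np.round(d/10,2),'turn',round(dy/5,2))
E
python3 -c "
from h import *
go(445,248,220,0)"
```

```text
shift cm [ 5.09e+01 -5.72e+01 -4.00e-02] turn 5.33
```

```bash
python3 -m creep '[[0.1,[4,-4.5,0],0.5],[0.1,[50.9,-57.2,0],5.33],[0.1,[50.9,-57.2,0],5.33],[0.1,[50.9,-57.2,0],5.33],[0.1,[50.9,-57.2,0],5.33],[0.1,[50.9,-57.2,0],5.33],[0.1,[50.9,-57.2,0],5.33],[0.1,[50.9,-57.2,0],5.33],[0.1,[50.9,-57.2,0],5.33],[0.1,[50.9,-57.2,0],5.33],[0.1,[50.9,-57.2,0],5.33],[0.1,[50.9,-57.2,0],5.33]]' 40; python3 -c "
from h import *
go(445,248,220,0)"
```

```text
clock: 1.3
eef_pos: [401.6, 88.0, 219.5]
eef_rot: [3.142, -0.0, -0.0]
wrist_force: [1.3, -1.3, 0.4]
finger_gap: 51.8
finger_force: 0.0
shift cm [  4.34 -16.    -0.05] turn -0.0
```

```bash
python3 -m creep '[[0.1,[4.3,-16,0],0],[0.1,[4.3,-16,0],0],[0.1,[4.3,-16,0],0],[0.1,[4.3,-16,0],0],[0.1,[4.3,-16,0],0],[0.1,[4.3,-16,0],0],[0.1,[4.3,-16,0],0]]' 40
python3 - <<'E'
from h import *
p=manip.camera_params('wrist'); im=manip.camera('wrist'); np.save('w1.npy',im)
import pickle; pickle.dump(p,open('w1.pkl','wb')); save(im,'w1.png')
hsv=cv2.cvtColor(im,cv2.COLOR_RGB2HSV)
m=((hsv[...,1]>90)&(hsv[...,0]>7)&(hsv[...,0]<24)).astype(np.uint8)
n,l,st,c=cv2.connectedComponentsWithStats(m)
for i in range(1,n):
    if st[i,4]<800: continue
    cs,_=cv2.findContours((l==i).astype(np.uint8),0,1)
    q=max(cs,key=cv2.contourArea)
    q=cv2.approxPolyDP(q,4,True)[:,0]
    print(c[i].round(),st[i]); print(np.c_[q,onplane(p,q,0)[:,:2].round(1),onplane(p,q,30)[:,:2].round(1)])
E
```

```text
clock: 2.0
eef_pos: [444.6, 244.4, 219.6]
eef_rot: [3.142, -0.0, -0.002]
wrist_force: [0.4, 0.1, 0.7]
finger_gap: 51.7
finger_force: 0.0
[627.  35.] [ 607    5   33   54 1016]
[[639.    5.  647.9 -54.5 638.2 -31.1]
 [607.   38.  619.8 -29.7 612.3  -8.3]
 [623.   58.  602.6 -49.  596.4 -26. ]
 [639.   49.  610.7 -62.9 603.8 -38.9]]
[502.  43.] [ 470   21   66   44 2415]
[[535.   24.  631.1  41.4 622.7  57.3]
 [480.   26.  629.1  93.2 620.8 105.1]
 [470.   34.  622.3 102.  614.6 113.1]
 [470.   64.  596.4  99.2 590.7 110.6]
 [532.   57.  602.8  40.  596.6  56. ]]
[621. 203.] [ 593  159   47   83 2847]
[[ 617.   159.   507.5  -63.7  508.7  -39.6]
 [ 593.   231.   430.9  -54.   438.2  -30.7]
 [ 638.   241.   419.5 -106.9  427.6  -79.5]
 [ 639.   161.   505.6  -87.4  507.   -61.5]]
[482. 211.] [ 440  178   85   68 3107]
[[509.  179.  486.9  46.4 489.7  61.9]
 [501.  178.  487.9  55.  490.7  69.8]
 [440.  213.  451.  115.6 456.6 125.7]
 [454.  242.  418.8  97.4 427.  108.9]
 [466.  243.  417.6  84.1 425.9  96.6]
 [524.  210.  454.1  25.6 459.5  42.7]]
[317. 215.] [ 302  182   30   67 1809]
[... 1300 characters left out ...]
41.  391.  227.   94.  250.2 105.8]
 [446.  417.  187.9  84.  214.1  96.5]
 [442.  427.  172.4  87.6 199.8  99.8]
 [433.  429.  169.3  98.9 197.  110.3]
 [442.  444.  145.2  85.  174.8  97.5]
 [451.  445.  143.5  73.  173.2  86.4]
 [456.  428.  170.7  69.3 198.2  83. ]
 [453.  395.  221.   78.4 244.7  91.4]
 [447.  378.  245.8  88.4 267.5 100.6]]
[414. 473.] [ 178  462  394   18 3865]
[[571.  479.   83.5 -97.8 117.9 -71. ]
 [558.  463.  111.6 -74.5 143.8 -49.5]
 [549.  462.  113.5 -61.9 145.5 -38. ]
 [446.  463.  113.6  76.6 145.7  89.7]
 [443.  471.  100.   79.3 133.1  92.2]
 [408.  474.   95.3 126.1 128.8 135.3]
 [186.  471.  100.9 424.5 134.  410.4]
 [178.  479.   87.  436.9 121.1 421.9]]
```

View pics/w1.png

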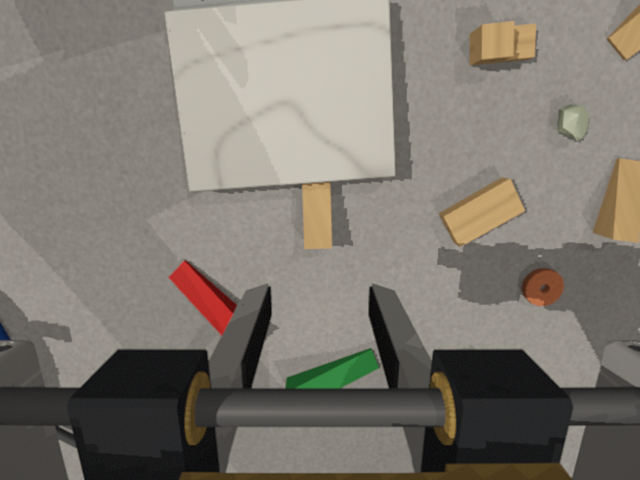

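The wrist view shows the long wedge's exposed half at (317,215), running from the slab edge at row 183 to its thick end at row 248. In world axes the thick end is at x≈422, y≈246, yaw about 3°. I'll grasp at (444,247).

```bash
python3 -c "
from h import *
go(444,247.3,22,3)"; python3 -m creep '[[0.1,[0,-0.3,5],-0.6],[0.1,[0,-0.3,10],-0.6],[0.1,[0,-0.3,14],-0.6],[0.1,[0,-0.3,17],-0.6],[0.1,[0,-0.3,19],-0.6],[0.1,[0,-0.3,19.7],-0.6],[0.1,[0,-0.3,19.7],-0.6],[0.1,[0,-0.3,19.7],-0.6]]' 40; python3 -c "
from h import *
go(444,247.3,22,3)"
```

```text
shift cm [-0.08 -0.28 19.77] turn -0.62
clock: 2.85
eef_pos: [445.3, 248.7, 23.7]
eef_rot: [-3.141, -0.002, 0.052]
wrist_force: [-0.2, -0.6, 1.2]
finger_gap: 51.6
finger_force: 0.0
shift cm [-0.14  0.13  0.17] turn -0.01
```

```bash
python3 -m creep '[[0.1,[-0.1,0.1,0.1],0],[-0.2,[-0.1,0.1,0.1],0],[-0.4,[-0.1,0.1,0.1],0],[-0.6,[-0.1,0.1,0.1],0],[-0.6,[-0.1,0.1,0.1],0],[-0.6,[-0.1,0.1,0.1],0],[-0.6,[-0.1,0.1,0.1],0]]' 40
```

```text
clock: 3.55
eef_pos: [443.8, 247.5, 21.6]
eef_rot: [3.141, 0.0, 0.052]
wrist_force: [-1.3, -3.7, 6.4]
finger_gap: 27.7
finger_force: 39.9
```

```bash
python3 -m creep '[[-0.6,[-0.3,0,0],0],[-0.6,[-0.8,0,0],0],[-0.6,[-1.4,0,0],0],[-0.6,[-2,0,0],0],[-0.6,[-2.6,0,0],0],[-0.6,[-3.2,0,0],0],[-0.6,[-3.8,0,0],0],[-0.6,[-4.4,0,0],0],[-0.6,[-5,0,0],0],[-0.6,[-5.6,0,0],0],[-0.6,[-6.2,0,0],0],[-0.6,[-6.8,0,0],0]]' 50;python3 -m creep '[[-0.6,[-0.8,0,0],0],[-0.6,[-1.3,0,0],0],[-0.6,[-1.3,0,0],0],[-0.6,[-1.3,0,0],0]]'
```

```text
clock: 4.75
eef_pos: [375.6, 244.4, 21.7]
eef_rot: [-3.141, -0.001, 0.052]
wrist_force: [3.5, 1.0, 4.4]
finger_gap: 27.7
finger_force: 49.8
clock: 5.15
eef_pos: [362.0, 243.6, 21.6]
eef_rot: [3.142, 0.001, 0.052]
wrist_force: [-3.7, 0.8, 12.0]
finger_gap: 27.7
finger_force: 49.8
```

```bash
python3 -m creep '[[-0.6,[0,0,-3],0],[-0.6,[0,0,-7],0],[-0.6,[0,0,-12],0],[-0.6,[0,0,-15],0],[-0.6,[0,0,-15],0],[-0.6,[0,0,-15],0]]'
python3 - <<'E'
from h import *
a=manip.camera('wrist'); b=manip.camera('scene')
save(np.hstack([cv2.resize(a[100:],(400,240)),b[100:340,240:]]),'pull.png')
go(555,-285,120,-11)
E
```

```text
clock: 5.75
eef_pos: [362.2, 243.3, 170.7]
eef_rot: [3.141, 0.001, 0.052]
wrist_force: [-0.4, 0.9, -1.1]
finger_gap: 27.6
finger_force: 49.8
shift cm [16.54 53.74  5.  ] turn 2.8
```

View pics/pull.png

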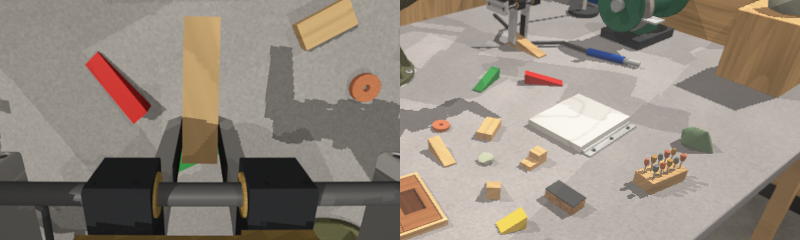

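The slab is flat and the wedge is held level between the fingers. I'll measure where it sits in the grip.

```bash
cat >> h.py <<'E'
def held(zthin):
    """thin edge of the held wedge in tool frame (mm)"""
    p=manip.camera_params('wrist'); s=manip.read_state(); im=manip.camera('wrist')
    hsv=cv2.cvtColor(im,cv2.COLOR_RGB2HSV)
    m=((hsv[...,1]>90)&(hsv[...,0]>7)&(hsv[...,0]<24)).astype(np.uint8); m[440:]=0
    n,l,st,c=cv2.connectedComponentsWithStats(m)
    for i in range(1,n):
        if st[i,4]<1500 or abs(c[i][0]-320)>60: continue
        cs,_=cv2.findContours((l==i).astype(np.uint8),0,1)
        q=cv2.approxPolyDP(max(cs,key=cv2.contourArea),3,True)[:,0]
        for dz in zthin:
            w=onplane(p,q,s['eef_pos'][2]+dz)
            print(dz,np.c_[q,((w-s['eef_pos'])@rot(s['eef_rot']))[:,:2].round(1)].tolist())
E
python3 -c "
from h import *
held((-17.6,8.4))"
```

```text
-17.6 [[295.0, 126.0, 86.4, -11.7], [292.0, 357.0, -38.5, -15.9], [346.0, 358.0, -39.2, 14.9], [351.0, 127.0, 86.0, 14.8]]
8.4 [[295.0, 126.0, 85.3, -10.1], [292.0, 357.0, -21.7, -13.6], [346.0, 358.0, -22.3, 12.7], [351.0, 127.0, 84.9, 12.6]]
```

```bash
python3 -c "
from h import *
go(523.3,-278.7,150,-11)"
```

```text
shift cm [13.39 52.95  2.02] turn 2.8
```

```bash
python3 -m creep '[[-0.6,[1,4,0],0.2],[-0.6,[2.2,8.5,0],0.5],[-0.6,[3.4,13.3,0],0.8],[-0.6,[4.6,18.1,0],1],[-0.6,[5.8,23,0],1.3],[-0.6,[7,27.8,0],1.5],[-0.6,[8.2,32.5,0],1.8],[-0.6,[9.4,37.2,0.5],2],[-0.6,[10.6,42,1],2.2],[-0.6,[11.8,46.8,1.5],2.5],[-0.6,[12.8,50.5,2],2.8],[-0.6,[13.4,53,2],2.8]]' 50; python3 -m creep '[[-0.6,[0,0,0],0],[-0.6,[0,0,0],0],[-0.6,[0,0,0],0]]'
python3 - <<'E'
from h import *
go(523.3,-278.7,32,-11); held((-17.6,))
im=manip.camera('wrist'); save(im,'bay.png')
E
```

```text
clock: 7.1
eef_pos: [523.6, -280.9, 148.6]
eef_rot: [-3.14, 0.004, -0.195]
wrist_force: [0.2, 0.2, -1.0]
finger_gap: 27.8
finger_force: 49.8
clock: 7.4
eef_pos: [523.9, -277.8, 150.8]
eef_rot: [-3.141, 0.001, -0.192]
wrist_force: [-0.3, 0.1, -0.8]
finger_gap: 27.6
finger_force: 49.8
shift cm [-0.03  0.11 11.88] turn 0.0
-17.6 [[177.0, 106.0, 95.5, -66.4], [180.0, 113.0, 92.4, -65.3], [173.0, 114.0, 92.0, -68.7], [192.0, 292.0, 1.5, -68.5], [267.0, 292.0, 1.6, -28.0], [290.0, 283.0, 6.8, -15.5], [292.0, 357.0, -38.4, -15.4], [346.0, 358.0, -39.1, 15.4], [349.0, 283.0, 6.7, 16.1], [372.0, 292.0, 1.5, 28.6], [454.0, 291.0, 2.1, 72.8], [473.0, 105.0, 95.9, 72.2]]
```

View pics/bay.png

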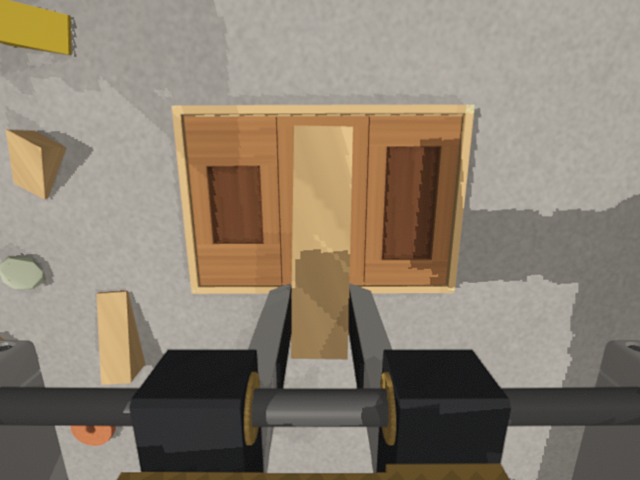

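The held wedge hangs over the middle recess. The short recess spans about (208,165)-(263,243) and the mid recess about (385,147)-(440,260). I'll cross-check the bay poses by colour.

Run:
```python
from h import *
p=manip.camera_params('wrist'); im=manip.camera('wrist'); hsv=cv2.cvtColor(im,cv2.COLOR_RGB2HSV)
d=((hsv[...,2]<105)&(hsv[...,1]>110)).astype(np.uint8); d[:120]=0; d[280:]=0; d[:,:180]=0; d[:,470:]=0
d=cv2.morphologyEx(d,cv2.MORPH_OPEN,np.ones((5,5),np.uint8))
n,l,st,c=cv2.connectedComponentsWithStats(d)
for i in range(1,n):
    if st[i,4]<400: continue
    cs,_=cv2.findContours((l==i).astype(np.uint8),0,1)
    r=cv2.minAreaRect(onplane(p,max(cs,key=cv2.contourArea)[:,0],14)[:,:2].astype(np.float32)); print(st[i],np.round(r[0],1),np.round(r[1],1),r[2])
m=((hsv[...,1]>90)&(hsv[...,0]>7)&(hsv[...,0]<24)).astype(np.uint8); m[:,160:]=0
n,l,st,c=cv2.connectedComponentsWithStats(m)
for i in range(1,n):
    if st[i,4]<800: continue
    cs,_=cv2.findContours((l==i).astype(np.uint8),0,1); q=cv2.approxPolyDP(max(cs,key=cv2.contourArea),2.5,True)[:,0]
    print(np.c_[q,onplane(p,q,0)[:,:2].round(1),onplane(p,q,30)[:,:2].round(1)])
```

```text
[ 409  146   32  114 2108] [ 535.6 -370.9] [19.6 95.4] 77.05072021484375
[207 167  30  76 632] [ 567.2 -205.2] [24.1 63.1] 78.92317199707031
[[   7.   130.   662.   -39.5  656.3  -63.6]
 [  14.   182.   620.6  -27.5  618.8  -52.8]
 [  47.   197.   602.7  -50.9  602.6  -73.9]
 [  65.   148.   638.7  -82.1  635.1 -102.2]
 [  34.   131.   656.7  -61.6  651.5  -83.6]]
[[ 126.   291.   505.2  -89.7  514.3 -109. ]
 [  97.   294.   507.5  -61.6  516.4  -83.6]
 [ 102.   383.   413.6  -31.2  431.5  -56.1]
 [ 129.   382.   409.6  -58.9  427.9  -81.1]
 [ 144.   364.   426.9  -80.8  443.5 -101. ]]
```

Run:
```python
from h import *
p=manip.camera_params('wrist')
for q in ([(208,165),(260,166),(263,243),(213,243)],[(386,147),(440,147),(434,260),(385,260)]):
    w=onplane(p,q,14)[:,:2]; print(w.mean(0).round(1))
go(522.2,-278.4,32,-11)
```

```text
[ 565.5 -215.3]
[ 537.2 -358.8]
shift cm [-0.19  0.08 11.96] turn 0.01
```

```bash
python3 -m creep '[[-0.6,[-0.2,0.2,3],0],[-0.6,[-0.2,0.2,6],0],[-0.6,[-0.2,0.2,8],0],[-0.6,[-0.2,0.2,9.5],0],[-0.6,[-0.2,0.2,10.5],0],[-0.6,[-0.2,0.2,11.2],0],[-0.6,[-0.2,0.2,11.5],0],[-0.6,[-0.2,0.2,11.7],0],[-0.6,[-0.2,0.2,11.9],0],[-0.6,[-0.2,0.2,11.9],0],[-0.6,[-0.2,0.2,11.9],0]]'
```

```text
clock: 8.65
eef_pos: [522.0, -280.4, 32.7]
eef_rot: [3.141, -0.0, -0.192]
wrist_force: [-0.2, 0.4, -0.4]
finger_gap: 27.4
finger_force: 49.8
```

Now 1 mm lower, release, and raise.

```bash
python3 -m creep '[[-0.6,[0,0,0.1],0],[-0.6,[0,0,0.2],0],[-0.3,[0,0,0.2],0],[-0.1,[0,0,0.2],0],[0,[0,0,0.2],0],[0,[0,0,0.1],0],[0,[0,0,-1],0],[0,[0,0,-4],0],[0,[0,0,-9],0],[0,[0,0,-13],0],[0,[0,0,-15],0],[0,[0,0,-15],0]]'
python3 - <<'E'
from h import *
go(460,-71.5,170,-7)
E
```

```text
clock: 9.85
eef_pos: [522.9, -280.9, 186.6]
eef_rot: [3.139, -0.006, -0.192]
wrist_force: [-0.1, -0.3, -0.2]
finger_gap: 47.1
finger_force: 0.0
shift cm [-10.18 -19.36   1.56] turn -0.8
```

```bash
python3 -m creep '[[0.1,[-2,-4,0],-0.3],[0.1,[-4.5,-8.5,0],-0.6],[0.1,[-7,-13,0],-0.8],[0.1,[-9,-17,0],-0.8],[0.1,[-10.2,-19.4,0],-0.8],[0.1,[-10.2,-19.4,0],-0.8],[0.1,[-10.2,-19.4,0],-0.8],[0.1,[-10.2,-19.4,0],-0.8]]'
cat >> h.py <<'E'
def look(n):
    p=manip.camera_params('wrist'); im=manip.camera('wrist'); save(im,n)
    hsv=cv2.cvtColor(im,cv2.COLOR_RGB2HSV)
    m=((hsv[...,1]>90)&(hsv[...,0]>7)&(hsv[...,0]<24)).astype(np.uint8); m[370:]=0
    k,l,st,c=cv2.connectedComponentsWithStats(m)
    for i in range(1,k):
        if st[i,4]<800: continue
        cs,_=cv2.findContours((l==i).astype(np.uint8),0,1); q=cv2.approxPolyDP(max(cs,key=cv2.contourArea),3,True)[:,0]
        print(c[i].round(),'px, z0, z4, z30'); print(np.c_[q,onplane(p,q,0)[:,:2].round(1),onplane(p,q,4)[:,:2].round(1),onplane(p,q,30)[:,:2].round(1)])
E
python3 -c "
from h import *
look('mid.png')"
```

```text
clock: 10.65
eef_pos: [458.9, -71.2, 182.1]
eef_rot: [3.142, 0.001, -0.123]
wrist_force: [0.4, 0.1, -0.1]
finger_gap: 51.4
finger_force: 0.0
[277.  31.] px, z0, z4, z30
[[298.    0.  652.8 -77.5 651.5 -77.5 642.8 -77.8]
 [268.    0.  655.9 -52.7 654.6 -53.1 645.6 -55.2]
 [248.   49.  621.6 -29.8 620.6 -30.4 614.2 -34.3]
 [274.   70.  602.4 -49.4 601.6 -49.7 596.8 -52.1]
 [306.   17.  639.5 -82.4 638.3 -82.4 630.7 -82.3]
 [305.    6.  647.7 -82.7 646.4 -82.7 638.1 -82.5]]
[529.  95.] px, z0, z4, z30
[[ 426.     0.   639.9 -183.2  638.7 -182.1  631.  -174.4]
 [ 405.   178.   495.5 -156.8  496.  -156.   499.1 -150.3]
 [ 410.   173.   499.6 -161.8  500.  -160.8  502.8 -154.8]
 [ 411.   179.   493.9 -162.4  494.4 -161.4  497.7 -155.3]
 [ 639.   195.   452.3 -379.8  453.2 -376.4  459.6 -353.9]
 [ 639.     0.   619.6 -361.8  618.7 -358.6  612.5 -337.5]]
[124.  75.] px, z0, z4, z30
[[159.   54.  627.5  47.1 626.5  45.6 619.7  36. ]
 [153.   50.  631.2  51.5 630.2  50.  623.1  40. ]
 [125.   58.  628.3  77.2 627.2  75.4 620.4  63.5]
 [110.   54.  633.1  89.3 631.9  87.3 624.7  74.5]
 [ 81.   62.  630.3 116.2 629.2 114.  622.2  99.1]
 [ 92.   96.  602.2 114.6 601.4 112.3 596.5  97.7]
 [115.  100.  596.2  95.1 595.6  93.  591.1  79.8]
 [169.   86.  601.3  44.4 600.6  43.  595.8  33.6]]
[319. 222.] px, z0, z4, z30
[[305.  177.  508.  -63.8 508.3 -64.  510.5 -65.3]
 [305.  266.  420.7 -52.  422.  -52.3 430.8 -54.5]
 [334.  266.  417.1 -80.9 418.5 -80.9 427.5 -80.9]
 [334.  179.  502.8 -90.6 503.2 -90.5 505.8 -89.7]]
[169. 252.] px, z0, z4, z30
[[187.  214.  487.2  53.9 487.8  52.4 491.6  42.2]
 [177.  218.  484.6  64.4 485.2  62.8 489.2  51.8]
 [126.  262.  447.  125.9 448.1 123.5 454.8 108. ]
 [152.  290.  414.2 107.4 415.7 105.2 424.9  91.1]
 [211.  242.  456.9  36.6 457.8  35.3 463.8  26.4]]
```

View pics/mid.png

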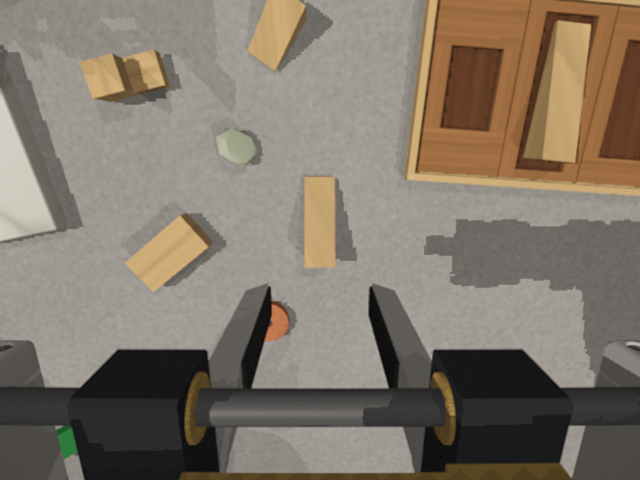

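The long wedge lies in the long recess (around (558,90)). The mid wedge spans (305,177)-(334,266): centre (467.5,-72.5), yaw -7°. I'll grasp at (457,-71).

```bash
python3 -c "
from h import *
go(457,-71,22,-7)"; python3 -m creep '[[0.1,[-0.2,0,5],0],[0.1,[-0.2,0,9],0],[0.1,[-0.2,0,12],0],[0.1,[-0.2,0,14.5],0],[0.1,[-0.2,0,15.5],0],[0.1,[-0.2,0,16],0],[0.1,[-0.2,0,16],0],[-0.2,[-0.2,0,16],0],[-0.6,[-0.2,0,16],0],[-0.6,[-0.2,0,16],0],[-0.6,[-0.2,0,16],0],[-0.6,[-0.2,0,16],0]]' 40
```

```text
shift cm [-1.900e-01 -1.000e-02  1.601e+01] turn -0.02
clock: 11.9
eef_pos: [457.2, -70.3, 23.0]
eef_rot: [3.141, -0.001, -0.122]
wrist_force: [-1.8, -0.5, 6.8]
finger_gap: 27.5
finger_force: 40.0
```

```bash
python3 -m creep '[[-0.6,[0,0,-2],0],[-0.6,[0,0,-6],0],[-0.6,[0,0,-10],0],[-0.6,[0,0,-13],0],[-0.6,[0,0,-13],0],[-0.6,[0,0,-13],0]]'; python3 -c "
from h import *
held((-18.5,7.5))
go(539-11*.982,-357.6+11*.19,150,-11)"
```

```text
clock: 12.5
eef_pos: [456.8, -70.2, 152.3]
eef_rot: [3.142, -0.001, -0.122]
wrist_force: [-0.3, -0.0, -1.7]
finger_gap: 27.4
finger_force: 40.0
-18.5 [[305.0, 0.0, 139.2, -6.1], [256.0, 0.0, 139.3, -27.7], [242.0, 39.0, 123.8, -34.7], [272.0, 60.0, 115.2, -21.5]]
7.5 [[305.0, 0.0, 130.6, -5.2], [256.0, 0.0, 130.7, -23.7], [242.0, 39.0, 117.4, -29.7], [272.0, 60.0, 110.0, -18.4]]
-18.5 [[293.0, 201.0, 50.5, -13.2], [293.0, 367.0, -45.6, -15.2], [346.0, 367.0, -45.6, 15.4], [346.0, 201.0, 50.5, 13.5]]
7.5 [[293.0, 201.0, 54.6, -11.3], [293.0, 367.0, -27.9, -13.0], [346.0, 367.0, -27.9, 13.3], [346.0, 201.0, 54.6, 11.6]]
shift cm [10.61 27.45  0.14] turn 0.8
```

```bash
python3 -m creep '[[-0.6,[1.5,3.5,0],0.1],[-0.6,[3.2,8,0],0.3],[-0.6,[5,12.6,0],0.4],[-0.6,[6.8,17.2,0],0.6],[-0.6,[8.5,21.8,0],0.8],[-0.6,[9.8,25.4,0],0.8],[-0.6,[10.5,27.4,0],0.8],[-0.6,[10.5,27.4,0],0.8],[-0.6,[10.5,27.4,0],0.8],[-0.6,[10.5,27.4,0],0.8]]'
python3 - <<'E'
from h import *
go(539-11*.982,-357.6+11*.19,32.5,-11)
p=manip.camera_params('wrist'); im=manip.camera('wrist'); save(im,'bay2.png')
E
```

```text
clock: 13.55
eef_pos: [527.4, -353.8, 151.7]
eef_rot: [-3.141, 0.001, -0.192]
wrist_force: [-0.4, 0.6, -0.3]
finger_gap: 27.4
finger_force: 40.0
shift cm [ 0.12  0.16 11.92] turn 0.01
```

View pics/bay2.png

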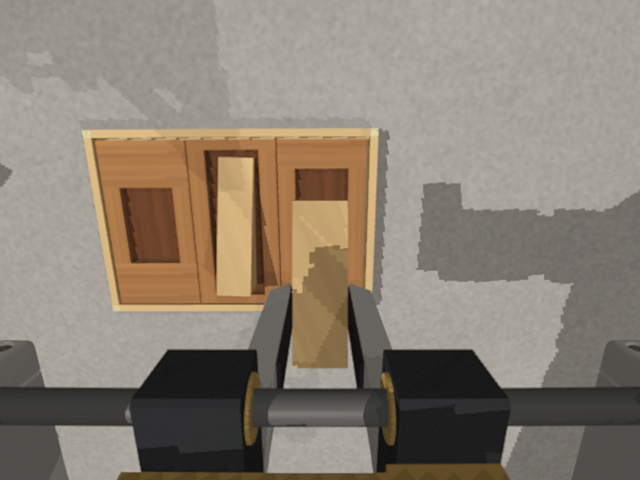

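The long wedge at (237,225) lies inside its recess. The mid recess's far edge is at row 169, columns 295-348. Next, a check of these in numbers.

Run:
```python
from h import *
p=manip.camera_params('wrist'); u=np.array([np.cos(-.192),np.sin(-.192)]); v=np.array([-u[1],u[0]])
f=lambda q,z:(lambda w:(w[0,:2]@u).round(1).item().__str__()+' '+(w[0,:2]@v).round(1).__str__())(onplane(p,q,z))
print('mid recess far edge L,R',f((295,169),14),f((348,169),14),'-> centre u = -48')
print('long recess far L,R',f((205,151),14),f((258,151),14),'-> -63')
print('long recess near right',f((268,296),14))
print('long wedge thin L,R',f((219,157),13),f((253,157),13),' -> -55')
print('long wedge thick top',f((217,295),39),f((251,296),39),' -> +55')
print('frame far L R',f((84,131),14),f((379,129),14),'near',f((114,311),14))
c=np.array([539,-357.6]);print(c@u,c@v); c=np.array([553,-286]);print(c@u,c@v)
```

```text
mid recess far edge L,R 643.5 -227.0 643.6 -270.1 -> centre u = -48
long recess far L,R 657.8 -154.9 657.7 -197.5 -> -63
long recess near right 531.7 -200.7
long wedge thin L,R 653.1 -165.5 653.0 -193.1  -> -55
long wedge thick top 543.6 -162.5 542.7 -190.5  -> +55
frame far L R 673.5 -59.5 674.6 -294.0 near 516.7 -59.2
597.3337691074343 -248.175599694866
597.4136201089799 -175.21976631728367
```

```bash
python3 -m creep '[[-0.6,[0,0.2,3],0],[-0.6,[0,0.2,6],0],[-0.6,[0,0.2,8],0],[-0.6,[0,0.2,9.5],0],[-0.6,[0,0.2,10.5],0],[-0.6,[0,0.2,11.2],0],[-0.6,[0,0.2,11.5],0],[-0.6,[0,0.2,11.7],0],[-0.6,[0,0.2,11.9],0],[-0.6,[0,0.2,11.9],0],[-0.6,[0,0.2,11.9],0]]'; python3 -m creep '[[-0.3,[0,0,0],0],[-0.1,[0,0,0],0],[0,[0,0,0],0],[0,[0,0,-0.1],0],[0,[0,0,-1],0],[0,[0,0,-4],0],[0,[0,0,-9],0],[0,[0,0,-13],0],[0,[0,0,-15],0],[0,[0,0,-15],0]]'; python3 -c "
from h import *
go(620,-50,180,-40)"
```

```text
clock: 14.7
eef_pos: [527.3, -357.1, 33.8]
eef_rot: [3.141, -0.0, -0.192]
wrist_force: [-0.7, -0.2, -0.6]
finger_gap: 27.5
finger_force: 40.0
clock: 15.7
eef_pos: [528.1, -357.6, 187.7]
eef_rot: [3.139, -0.006, -0.192]
wrist_force: [-0.0, 0.2, -0.1]
finger_gap: 46.7
finger_force: 0.0
shift cm [  3.13 -31.95   0.7 ] turn 5.8
```

```bash
python3 -m creep '[[0,[0.3,-3,0],0.5],[0,[0.8,-7,0],1.5],[0.1,[1.3,-11.5,0],2.5],[0.1,[1.8,-16,0],3.5],[0.1,[2.3,-20.5,0],4.5],[0.1,[2.8,-25,0],5.4],[0.1,[3,-29,0],6],[0.1,[3.1,-32,0],6.2],[0.1,[3.1,-32,0],6.2],[0.1,[3.1,-32,0],6.2],[0.1,[3.1,-32,0],6.2]]'; python3 -c "
from h import *
look('short.png'); print(manip.read_state()['eef_pos'])"
```

```text
clock: 16.8
eef_pos: [618.5, -49.8, 183.0]
eef_rot: [3.141, 0.001, -0.734]
wrist_force: [0.1, 0.1, -0.3]
finger_gap: 51.7
finger_force: 0.0
[539. 117.] px, z0, z4, z30
[[ 639.     0.   582.8 -382.1  583.9 -378.9  590.9 -358. ]
 [ 571.     0.   621.1 -338.4  621.7 -335.7  625.9 -318.1]
 [ 415.    97.   648.6 -193.3  648.9 -192.2  651.  -185.5]
 [ 413.   104.   645.2 -188.3  645.5 -187.3  647.9 -181. ]
 [ 407.   102.   650.1 -185.4  650.4 -184.4  652.4 -178.3]
 [ 485.   250.   489.7 -157.6  491.8 -157.   505.8 -153. ]
 [ 639.   166.   459.6 -314.   462.1 -311.6  478.4 -295.9]]
[315. 214.] px, z0, z4, z30
[[329.  190.  638.3 -81.7 638.7 -82.  641.6 -83.6]
 [300.  191.  656.  -60.7 656.2 -61.2 657.8 -64.4]
 [303.  240.  618.8 -30.1 619.5 -30.9 623.8 -36.4]
 [329.  240.  601.6 -49.1 602.5 -49.7 608.1 -53.8]]
[223. 315.] px, z0, z4, z30
[[241.  283.  627.9  47.7 628.5  46.  632.1  34.6]
 [201.  330.  618.9 117.6 619.6 115.1 623.9  98.5]
 [217.  343.  596.8 116.3 597.7 113.8 603.7  97.3]
 [248.  288.  619.2  46.3 619.9  44.6 624.2  33.4]]
[618.51713121 -49.96318348 183.10166418]
```

View pics/short.png

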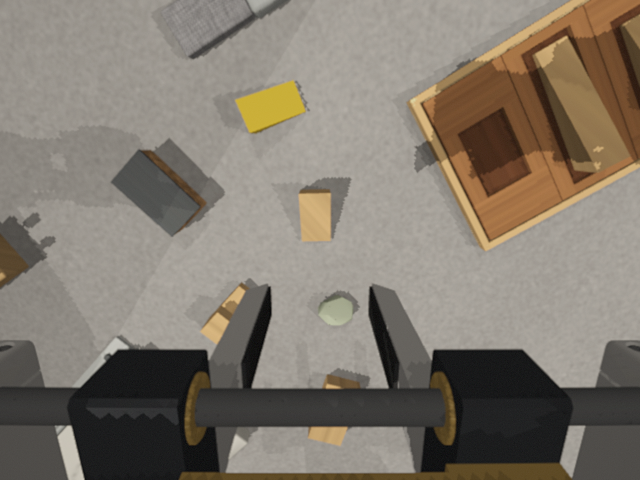

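The short wedge is at (315,214), wood-coloured, thick end at the far side. The yellow one is separate at (270,106). Centre (629,-56), yaw -41°. I'll grasp 6 mm towards the thick end.

```bash
python3 -c "
from h import *
go(633.6,-59.7,22,-41)"
```

```text
shift cm [ 1.78 -0.29 16.11] turn -0.22
```

```bash
python3 -m creep '[[0.1,[1.8,-0.3,4],-0.2],[0.1,[1.8,-0.3,8],-0.2],[0.1,[1.8,-0.3,12],-0.2],[0.1,[1.8,-0.3,14.5],-0.2],[0.1,[1.8,-0.3,15.5],-0.2],[0.1,[1.8,-0.3,16.1],-0.2],[0.1,[1.8,-0.3,16.1],-0.2],[-0.2,[1.8,-0.3,16.1],-0.2],[-0.6,[1.8,-0.3,16.1],-0.2],[-0.6,[1.8,-0.3,16.1],-0.2],[-0.6,[1.8,-0.3,16.1],-0.2],[-0.6,[1.8,-0.3,16.1],-0.2]]' 40;  python3 -m creep '[[-0.6,[0,0,-2],0],[-0.6,[0,0,-6],0],[-0.6,[0,0,-10],0],[-0.6,[0,0,-13],0],[-0.6,[0,0,-13],0],[-0.6,[0,0,-13],0]]'; python3 -c "
from h import *
held((-18.,8.))
go(566.5+6*.98,-214.8-6*.19,150,-11)"
```

```text
clock: 18.05
eef_pos: [634.5, -58.6, 23.2]
eef_rot: [-3.141, -0.001, -0.716]
wrist_force: [-1.7, -0.7, 5.3]
finger_gap: 27.4
finger_force: 40.0
clock: 18.65
eef_pos: [634.1, -58.5, 152.4]
eef_rot: [-3.141, -0.0, -0.716]
wrist_force: [0.1, 0.9, -0.9]
finger_gap: 27.6
finger_force: 40.0
-18.0 [[295.0, 259.0, 20.6, -11.6], [290.0, 296.0, -0.5, -14.7], [296.0, 342.0, -28.5, -12.0], [343.0, 343.0, -29.1, 14.5], [349.0, 302.0, -4.0, 17.3], [344.0, 259.0, 20.6, 14.1]]
8.0 [[295.0, 259.0, 28.9, -9.8], [290.0, 296.0, 10.9, -12.4], [296.0, 342.0, -13.1, -10.1], [343.0, 343.0, -13.7, 12.6], [349.0, 302.0, 7.9, 15.0], [344.0, 259.0, 28.9, 12.3]]
shift cm [ 5.71 15.91  0.14] turn -6.0
```

```bash
python3 -m creep '[[-0.6,[0.5,1.5,0],-0.8],[-0.6,[1.8,5,0],-2.3],[-0.6,[3.4,9.5,0],-4],[-0.6,[4.8,13.5,0],-5.4],[-0.6,[5.5,15.4,0],-6],[-0.6,[5.7,15.9,0],-6],[-0.6,[5.7,15.9,0],-6],[-0.6,[5.7,15.9,0],-6],[-0.6,[5.7,15.9,0],-6]]'
python3 - <<'E'
from h import *
go(570.2,-216.2,32.5,-11)
E
```

```text
clock: 19.6
eef_pos: [573.2, -214.7, 152.1]
eef_rot: [-3.141, 0.001, -0.192]
wrist_force: [-0.5, -0.5, -0.0]
finger_gap: 27.8
finger_force: 40.0
shift cm [-0.26  0.21 11.96] turn 0.0
```

```bash
python3 -m creep '[[-0.6,[-0.3,0.2,3],0],[-0.6,[-0.3,0.2,6],0],[-0.6,[-0.3,0.2,8],0],[-0.6,[-0.3,0.2,9.5],0],[-0.6,[-0.3,0.2,10.5],0],[-0.6,[-0.3,0.2,11.2],0],[-0.6,[-0.3,0.2,11.5],0],[-0.6,[-0.3,0.2,11.7],0],[-0.6,[-0.3,0.2,11.9],0],[-0.6,[-0.3,0.2,11.9],0],[-0.6,[-0.3,0.2,11.9],0]]'; python3 -m creep '[[-0.3,[0,0,0],0],[-0.1,[0,0,0],0],[0,[0,0,0],0],[0,[0,0,-0.1],0],[0,[0,0,-1],0],[0,[0,0,-4],0],[0,[0,0,-9],0],[0,[0,0,-13],0],[0,[-4,3,-17],0],[0,[-8,7,-18],0],[0,[-8,7,-18],0],[0,[-8,7,-18],0]]'
python3 - <<'E'
from h import *
print(manip.read_state()['eef_pos'])
im=manip.camera('wrist'); save(im,'final.png'); b=manip.camera('scene'); save(cv2.resize(b[160:370,120:480],(800,467)),'final_s.png')
E
```

```text
clock: 20.7
eef_pos: [569.6, -217.5, 33.8]
eef_rot: [3.141, -0.0, -0.192]
wrist_force: [-0.4, -0.6, -0.2]
finger_gap: 27.7
finger_force: 40.0
clock: 21.9
eef_pos: [476.3, -272.2, 215.5]
eef_rot: [3.14, -0.003, -0.195]
wrist_force: [0.2, 0.1, -0.7]
finger_gap: 47.2
finger_force: 0.0
[ 476.34923048 -272.19227913  215.5280073 ]
```

View pics/final.png

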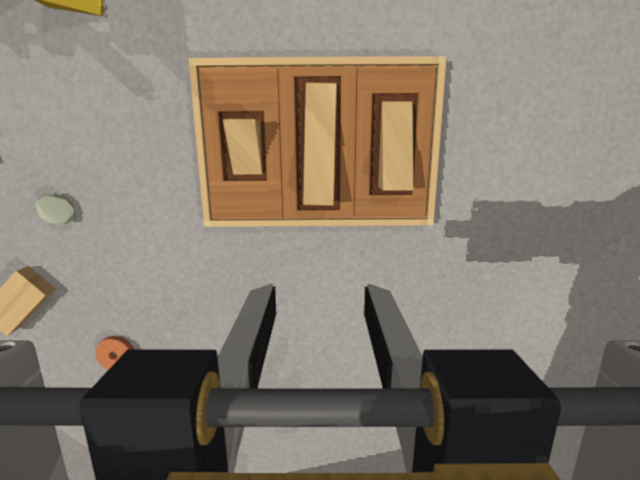

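View pics/final_s.png

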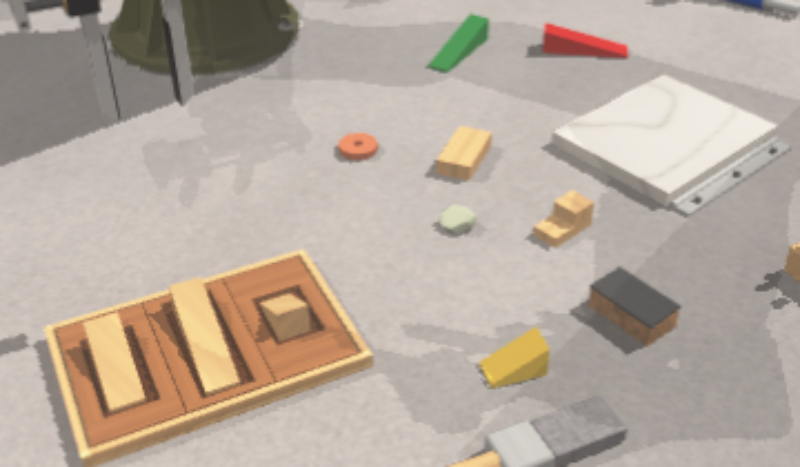

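All three wedges sit in their own recesses: short (242,147), long (320,145), mid (396,145). The slab is flat and the look-alikes are undisturbed. The short wedge looks slightly turned, so I'll check its yaw and centre before handing in.

Run:
```python
from h import *
p=manip.camera_params('wrist'); u=np.array([np.cos(-.192),np.sin(-.192)]); v=np.array([-u[1],u[0]])
g=lambda q,z:(lambda w:np.array([(w@u).mean(),(w@v).mean()]))(onplane(p,q,z)[:,:2])
k=g([(223,120),(256,119)],39); t=g([(234,177),(262,174)],13); r=g([(220,112),(264,112),(265,180),(223,180)],14)
print('thick',k,'thin',t,'bay',r,'off',(k+t)/2-r,'len',np.linalg.norm(k-t),'yaw deg',np.degrees(np.arctan2(*(k-t)[::-1])))
```

```text
thick [ 619.56453394 -104.49778151] thin [ 568.68417635 -104.33163493] bay [ 596.06969835 -101.20294278] off [-1.94534321 -3.21176544] len 50.88062885838056 yaw deg -0.18709506285976266
```

Offset is 2 to 3 mm with no yaw error, so I'm handing in.

```bash
python3 -c "
from cell import manip
print(manip.sign_off())"
```

```text
the job is handed in; nothing more can be done
None
```

I handed the job in at about 22 s: the last pictures show the slab flat, each wedge in its own bay and the look-alikes undisturbed, but the hand-in returned no verdict.

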